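# Open the clipped hook and hang the parts tins, largest first

### The arm

A 7-joint arm with a two-finger parallel gripper is mounted at the origin on the work surface. World frame = base frame: x ahead of the robot, y to its left, z up, the work surface at z = 0. Lengths are in m, angles in rad, forces in N, time in s.
With the tool pointing down it reaches from about 0.425 to 1.025 m from the base axis. Payload 9.4 kg.
Tool frame: the origin (TCP) lies between the finger pads; the fingertips stand ahead of it and the grasp point (between the pads) lies 11 mm behind it (r.tip_extent is the z of the fingertips in the tool frame, in m); z points along the fingers, y is the direction in which the jaws open and shut (so a half turn about z gives the same grasp; the last joint's range is limited). The gripper opens to 85 mm and grips with 20 to 120 N. Pads are 22 mm wide; open, the fingers measure 114 mm over their backs; the gripper's body (76 mm by 85 mm) begins 54 mm behind the grasp point. The pads swing forward as they close: fully open they stand 13 mm farther back than shut.
Start: joints at [1.109, 0.599, -0.003, 1.599, 0.002, 0.943, -0.08], TCP at [0.272, -0.672, 0.239] pointing down, gripper open.
Joint ranges: [-2.57, 2.57], [-0.35, 1.97], [-1.29, 1.29], [0.11, 2.56], [-1.05, 4.19], [0.11, 1.86], [-2.63, 2.63]. Speed limits (rad/s): [2.22, 2.22, 3.01, 3.01, 3.14, 3.14, 3.14].

### API

Orientations are given as a unit quaternion [w, x, y, z].
In Python, from plant import r, optics, cut_out, tip_of gives the robot as it stands.
- The arm moves only by the tool servo_tool, never from a script. Its argument "deltas" is a list of rows, each a list of 5 numbers: the shift along the tool's x, y, z in cm, then the turn about the tool's z in degrees, then the finger opening in cm, from 0 to 8.54. A call has 1 to 20 rows; each row is the pose to reach, as a shift and turn from the pose commanded when the call began, along the tool's axes at that moment; what a row does not reach only later rows make up. A row lasts 1/12 s, in which the tool goes at most 41.7 mm and 7.16 degrees, less where a joint would pass 70% of its speed; a pose out of reach is approached as far as the arm can. A call with a gripper value outside its range is refused whole. The fingers move at their own pace and stop on an object; "squeeze" is the grip in N (left out, the last holds). Time passes only in rows, so rows that repeat a pose let the fingers close. It gives the time, the measured TCP pose, the force and the opening at its end, in the units of the state.
- r.get_state(): the state, without advancing time (a new reading comes with each control period).
- optics.grab_frame(name): name is "scene" or "side" or "wrist"; returns a dict with "pixels" (480x640x3 uint8, red, green, blue), "depth" (480x640 float32, m along the optical axis (not along the pixel's ray), 0 where there is no reading), "K" (3x3 intrinsics, pixels), "k1" (the pictures are not rectified: a ray, as slopes to the right and down, at radius r is drawn at 1 + k1 r^2 times it, then the intrinsics apply), "R" (3x3) and "t" (3): a world point X has camera coordinates R X + t. Camera axes: x right, y down, z forward; pixel columns grow to the right and rows downward; lengths in m; the calibration is good to about 2 mm. A picture is of the moment at which its call begins.
- r.sign_off(): hands the job in, once; it reports no verdict.
Trained networks look in the newest picture that a camera, given by its name, has taken for a name from the list of things; names that differ only in an ending like _2 or _b are one class to them, and where a whole thing is asked for, a point or a joint stands for the part that bears it (a point fixed in the world has none). Each returns a list of dicts, best first, with "conf" (0 to 1); they miss things now and then, are a little off and sometimes report something else, mostly with a low value. They report only what shows in the picture. A call takes as long as a camera call.
- cut_out(label, camera): "mask" (480x640 bool, what is visible of it) and "rect" ([centre column, centre row, width, height] in pixels, round what is visible of it).
- tip_of(label, camera): "point" ([column, row] in pixels: a listed point, or the origin of a listed thing).
The state is a dict: "time_s": time; "joint_pos": joint angles; "qd": joint speeds; "joint_efforts": joint torques, N m; "eef_pos": TCP position; "orientation": TCP orientation; "wrist_force": force on the tool from outside, world axes, zero at the start; "moment": the same for the moment, N m; "width": opening from 0.0 (shut) to 1.0 (fully open).
Only numpy, scipy, OpenCV 4.12 (cv2) and the standard library are available. Lean on these libraries where they do the work, as an engineer would, in place of code of your own. Each camera call takes 0.05 s, during which the arm holds its last target. There are 200 camera calls.

### The job

Open up the sorting hook for the day: pull the red-looped spring clip sideways out of the hook arm and lay it in the dark steel tray. Then hang every handled parts tin that is there by its handle loop on the hook arm, one at a time, the largest first and the smallest last, and leave them hanging still and upright. Leave the cup, charger, ferrite ring and circuit board where they are.

Things in the scene. Friction and masses are not known exactly. Their poses are not given: they have to be found in the camera images.
- hook: Fixed steel hook stand. Origin: on the counter, centre of its 120 x 150 x 12 mm foot, under the upright (24 mm thick, top 180 mm up). The hook arm is an 18 mm round bar, level along this body's +x, axis 170 mm up, from the upright to 252 mm out. It is cross-drilled along y at 235 mm out. At its end an upturned lip, 12 mm thick, 243 to 263 mm out, top 187 mm up.
- hook_hole (a point): Centre of the cross hole in the hook arm (235 mm out along hook +x, 170 mm up), 7 mm high, 10 mm wide, running along the hook's y; axes as the hook. The clip blocks the arm here until it is pulled out along the hook's +y.
- clip: Steel R-shaped spring clip, 100 mm long, 60 g, through the cross hole. Origin: centre of its loop, an upright ring in the clip's y-z plane, 36 mm across, dipped in red plastic, 10 mm thick (x): pinch it across x from above. It starts 55 mm from the arm's axis on the hook's +y side, 178 mm up, axes as the hook. Pull along its +y: it gives at about 4 to 8 N and is clear after 45 mm.
- clip_tip (a point): End of the clip's straight leg, 82 mm along clip -y and 7 mm below the loop centre. This leg (5 mm wire) goes through the hole; the sprung upper leg hugs the top of the arm and ends 82 mm from the loop centre. The farthest wire or loop lies 18 mm from the clip's middle line.
- tray: Fixed dark steel clip tray, 130 (x) x 170 (y) mm outside, 26 mm high, 4 mm walls and floor; origin centre of its underside.
- tin1: Handled parts tin, blue, the largest: 120 mm wide (y), 64 mm high to the rim, 44 mm deep (x). Origin: centre of its underside, z up. Handle loop in the y-z plane, 12 mm thick. A black grip tab rises from the loop's peak, 28 mm wide (y), 12 mm thick (x), from 122 to 162 mm above the origin: pinch it across y from above. Up to 0.5 kg. May be absent.
- tin1_seat (a point): Inside peak of tin1's handle loop, 116 mm above the tin's origin: the point that rests on top of the hook arm when hung. The loop opening is 44 mm wide (y) and 52 mm high at the peak, 36 mm at its sides, starting at the rim; the loop is threaded over the arm's free end.
- tin2: Handled parts tin, green: 104 mm wide, 58 mm high to the rim, 44 mm deep (x). Origin: centre of its underside, z up. Handle loop in the y-z plane, 12 mm thick. A black grip tab rises from the loop's peak, 28 mm wide (y), 12 mm thick (x), from 116 to 156 mm above the origin: pinch it across y from above. Up to 0.5 kg. May be absent.
- tin2_seat (a point): Inside peak of tin2's handle loop, 110 mm above the tin's origin: the point that rests on top of the hook arm when hung. The loop opening is 44 mm wide (y) and 52 mm high at the peak, 36 mm at its sides, starting at the rim; the loop is threaded over the arm's free end.
- tin3: Handled parts tin, yellow: 88 mm wide, 52 mm high to the rim, 44 mm deep (x). Origin: centre of its underside, z up. Handle loop in the y-z plane, 12 mm thick. A black grip tab rises from the loop's peak, 28 mm wide (y), 12 mm thick (x), from 110 to 150 mm above the origin: pinch it across y from above. Up to 0.5 kg. May be absent.
- tin3_seat (a point): Inside peak of tin3's handle loop, 104 mm above the tin's origin: the point that rests on top of the hook arm when hung. The loop opening is 44 mm wide (y) and 52 mm high at the peak, 36 mm at its sides, starting at the rim; the loop is threaded over the arm's free end.
- tin4: Handled parts tin, white, the smallest: 72 mm wide, 46 mm high to the rim, 44 mm deep (x). Origin: centre of its underside, z up. Handle loop in the y-z plane, 12 mm thick. A black grip tab rises from the loop's peak, 28 mm wide (y), 12 mm thick (x), from 104 to 144 mm above the origin: pinch it across y from above. Up to 0.5 kg. May be absent.
- tin4_seat (a point): Inside peak of tin4's handle loop, 98 mm above the tin's origin: the point that rests on top of the hook arm when hung. The loop opening is 44 mm wide (y) and 52 mm high at the peak, 36 mm at its sides, starting at the rim; the loop is threaded over the arm's free end.
- cup: Bystander: dented tin cup of keycaps, 76 mm across, 85 mm high. Origin: centre of its underside.
- charger: Bystander: red phone charger body, 75 x 48 x 30 mm. Origin: centre of its underside.
- toroid: Bystander: brown ferrite ring, 64 mm across, 24 mm high. Origin: centre of its underside.
- board: Bystander: scrap of green circuit board, 100 x 70 mm, flat. Origin: centre of its underside.

How it is judged:
By the outcome, as a careful person would: the job done as asked, in the order asked, and still so for the second after the job is handed in, with the robot touching nothing.
Of tin1, tin2, tin3, tin4 only 3 to 4 are there at a start; the rules pass over those that are not, and their reading is None.
At some moment in a run one of tin1, tin2, tin3, tin4 may be knocked a few centimetres aside while the robot is not near it.
Once in a run the grip may slacken for a moment while it holds something.
It also fails if it takes over 210 s, if anything falls off the work surface, if the arm or the gripper's body presses on something with over 40 N, if the wrist force passes 120 N, or if a joint passes its speed limit or range.

## Working session

There is one attempt and no reset: what is moved stays moved. The work goes in short steps, Python scripts to look and compute and a tool call to move; the robot and the scene stay as the last step left them, time stands still between calls to the robot, and variables do not carry over. Pictures are saved under pics/ and viewed, about 12 in all and at most 16, crops included, and the job is handed in when it is done.

Besides the shell and the picture viewer there is one more tool, called after ">>>" in YAML: its name, and indented under it one key for each argument. servo_tool: Moves the arm, as the interface text tells. Its arguments: {"type":"object","properties":{"deltas":{"type":"array"},"squeeze":{"type":"number"}},"required":["deltas"]}

```bash
ls; mkdir -p pics
cat > h.py <<'E'
import numpy as np, cv2
from plant import r, optics, cut_out, tip_of
from scipy.spatial.transform import Rotation as Ro
def state():
    s=r.get_state(); q=s["orientation"]; R=Ro.from_quat([q[1],q[2],q[3],q[0]]).as_matrix()
    return s,np.array(s["eef_pos"]),R
def cloud(f):
    "world xyz for each pixel, nan where none"
    h,w=f["depth"].shape; u,v=np.meshgrid(np.arange(w),np.arange(h))
    K=f["K"]; k=np.array([f["k1"],0,0,0,0],float)
    p=cv2.undistortPoints(np.stack([u,v],-1).reshape(-1,1,2).astype(float),np.array(K,float),k).reshape(h,w,2)
    d=np.where(f["depth"]>0,f["depth"],np.nan).astype(float)
    X=np.dstack([p[...,0]*d,p[...,1]*d,d])
    return (X-np.array(f["t"]))@np.array(f["R"])
def ray(f,uv):
    p=cv2.undistortPoints(np.array([[uv]],float),np.array(f["K"],float),np.array([f["k1"],0,0,0,0],float)).ravel()
    R=np.array(f["R"]); return -R.T@np.array(f["t"]), R.T@np.array([p[0],p[1],1])
def atz(f,uv,z):
    o,d=ray(f,uv); return o+d*(z-o[2])/d[2]
def save(f,n): cv2.imwrite("pics/%s.png"%n,f["pixels"][...,::-1])
E
python3 - <<'E'
from h import *
s,p,R=state(); print(s["time_s"],p,R.round(3).tolist(),s["width"],r.tip_extent)
for c in ["scene","side"]:
    f=optics.grab_frame(c); save(f,c+"0"); X=cloud(f)
    print(c,"cam",(-f["R"].T@f["t"]).round(3))
    for n in ["hook","clip","tray","tin1","tin2","tin3","tin4","cup","charger","toroid","board"]:
        for m in cut_out(n,c)[:2]:
            P=X[m["mask"]]; P=P[np.isfinite(P[:,0])]
            print(n,round(m["conf"],2),np.round(m["rect"]),np.percentile(P,[2,50,98],axis=0).round(3).tolist() if len(P) else None)
E
```

```text
pics
0.0 [ 0.27195401 -0.67156883  0.23840999] [[0.927, 0.375, -0.001], [0.375, -0.927, 0.001], [-0.0, -0.002, -1.0]] 1.0010452716883196 0.008
scene cam [ 1.123 -0.25   1.007]
hook 0.68 [267. 304. 147. 125.] [[0.552, -0.372, 0.007], [0.626, -0.3, 0.014], [0.696, -0.075, 0.182]]
clip 0.62 [318. 242.  22.  36.] [[0.481, -0.088, 0.001], [0.573, -0.082, 0.183], [0.636, -0.051, 0.195]]
clip 0.23 [322. 217.  31.  44.] [[0.409, -0.056, 0.007], [0.452, -0.022, 0.07], [0.48, 0.012, 0.089]]
tray 0.66 [239. 260.  77.  54.] [[0.39, -0.331, 0.001], [0.453, -0.246, 0.006], [0.547, -0.154, 0.028]]
tin1 0.88 [420. 237.  32.  56.] [[0.549, 0.139, 0.002], [0.603, 0.162, 0.049], [0.638, 0.191, 0.151]]
tin1 0.82 [442. 170.  32.  56.] [[0.385, 0.295, 0.001], [0.428, 0.315, 0.044], [0.457, 0.342, 0.144]]
tin2 0.88 [420. 237.  32.  56.] [[0.549, 0.139, 0.002], [0.603, 0.162, 0.049], [0.638, 0.191, 0.151]]
tin2 0.82 [442. 170.  32.  56.] [[0.385, 0.295, 0.001], [0.428, 0.315, 0.044], [0.457, 0.342, 0.144]]
tin3 0.88 [420. 237.  32.  56.] [[0.549, 0.139, 0.002], [0.603, 0.162, 0.049], [0.638, 0.191, 0.151]]

[... 2005 characters left out ...]
  57.] [[0.391, 0.075, 0.003], [0.442, 0.112, 0.052], [0.493, 0.138, 0.156]]
tin4 0.81 [354. 412.  40.  47.] [[0.387, 0.296, 0.001], [0.42, 0.323, 0.045], [0.455, 0.343, 0.146]]
cup 0.56 [362. 279.  28.  40.] [[0.408, -0.056, 0.011], [0.441, -0.013, 0.069], [0.475, 0.015, 0.088]]
charger 0.68 [268. 253.  28.  23.] [[0.663, -0.112, 0.003], [0.698, -0.08, 0.029], [0.734, -0.057, 0.035]]
toroid 0.73 [292. 233.  22.  22.] [[0.626, -0.196, -0.0], [0.657, -0.164, 0.022], [0.687, -0.14, 0.029]]
board 0.76 [382. 184.  40.  25.] [[0.383, -0.464, -0.0], [0.433, -0.421, 0.007], [0.484, -0.38, 0.017]]
board 0.74 [306. 218.  43.  12.] [[0.54, -0.254, -0.0], [0.572, -0.082, 0.178], [0.636, -0.077, 0.193]]
```

```bash
python3 -c "
import cv2,numpy as np
a=cv2.imread('pics/scene0.png')[110:400,110:510];b=cv2.imread('pics/side0.png')[130:450,190:460]
cv2.imwrite('pics/s0z.png',cv2.resize(a,None,fx=2,fy=2));cv2.imwrite('pics/d0z.png',cv2.resize(b,None,fx=1.8,fy=1.8))"
```

```text
(no output)
```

View pics/s0z.png

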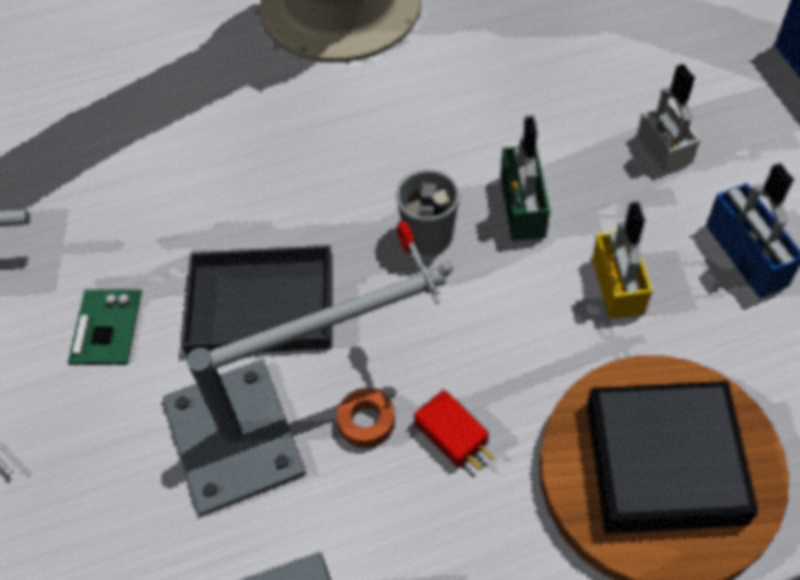

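View pics/d0z.png

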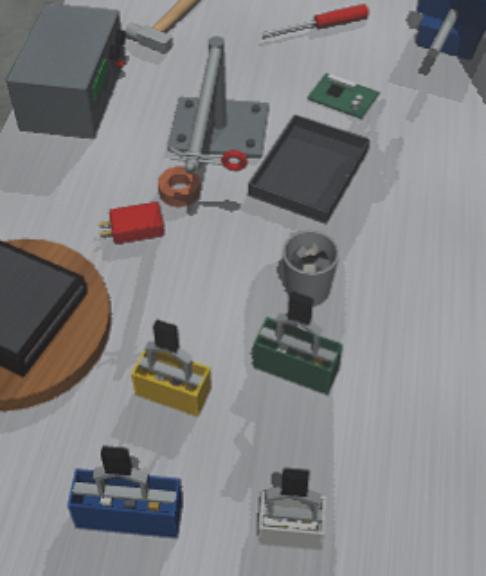

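Scene view: the hook arm runs (200,355)→(440,270) with the red clip loop at (405,235) and the tray at (258,300). All four tins are present: green (525,190), white (668,130), yellow (622,270), blue (755,240). Next I'll measure their poses.

```bash
cat >> h.py <<'E'
HT=dict(blue=(.162,.120,.064),green=(.156,.104,.058),yellow=(.150,.088,.052),white=(.144,.072,.046))
def tins(X,px,reg=(.33,.78,.03,.45)):
    "cluster tall points on the counter -> tab centre, colour, size, yaw of long axis"
    ok=np.isfinite(X[...,0])&(X[...,2]>.02)&(X[...,2]<.2)&(X[...,0]>reg[0])&(X[...,0]<reg[1])&(X[...,1]>reg[2])&(X[...,1]<reg[3])
    n,l=cv2.connectedComponents(ok.astype(np.uint8)); out=[]
    for i in range(1,n):
        m=l==i; P=X[m]
        if m.sum()<150 or P[:,2].max()<.1: continue
        z=P[:,2]; top=np.percentile(z,99.5); C=px[m].astype(int); hsv=cv2.cvtColor(C[None].astype(np.uint8),cv2.COLOR_RGB2HSV)[0]
        b=(z<top-.085)&(hsv[:,1]>120); hue=np.median(hsv[b,0]) if b.sum()>60 else -1
        T=P[(z>top-.036)&(C.sum(1)<120)]
        name="white" if hue<0 else "yellow" if hue<40 else "green" if hue<90 else "blue"
        B=P[z<HT[name][2]+.008][:,:2].astype(np.float32)
        (c,wh,a)=cv2.minAreaRect(B)
        if wh[0]<wh[1]: a+=90
        _,twh,ta=cv2.minAreaRect(T[:,:2].astype(np.float32)); ta=ta+90 if twh[0]<twh[1] else ta
        out.append((name,top,np.array(c),np.sort(wh)[::-1],(a+90)%180-90,T.mean(0),(ta+90)%180-90,m))
    return out
def fit_clip(*a):pass
E
python3 - <<'E'
from h import *
np.set_printoptions(precision=4,suppress=True)
for c in ["scene","side"]:
    f=optics.grab_frame(c); X=cloud(f); px=f["pixels"]
    print(c)
    for t in tins(X,px): print(t[0],"top %.3f body"%t[1],t[2],t[3],"yaw %.1f tab"%t[4],t[5],"tabyaw %.1f"%t[6])
    k=np.isfinite(X[...,0])
    red=(px[...,0]>110)&(px[...,1]<70)&(px[...,2]<70)
    m=k&(X[...,2]>.15)&(X[...,2]<.2)&(X[...,0]>.48)&(X[...,0]<.7)&(X[...,1]>-.33)&(X[...,1]<-.04)
    mr=m&red; print("red",X[mr].mean(0),X[mr].min(0),X[mr].max(0),mr.sum())
    a=X[m&~red]; a=a[(a[:,2]<.185)]
    v=cv2.fitLine(a[:,:2].astype(np.float32),cv2.DIST_HUBER,0,.01,.01).ravel(); print("arm",v,"yaw",np.degrees(np.arctan2(v[1],v[0])))
    d=v[:2]*(1 if v[1]>0 else -1); s=(a[:,:2]-v[2:])@d; perp=(a[:,:2]-v[2:])@[-d[1],d[0]]
    g=abs(perp)<.012; print("ends",v[2:]+d*np.percentile(s[g],.3),v[2:]+d*np.percentile(s[g],99.8),np.ptp(s[g]),"ztop",np.percentile(a[g,2],95))
    # tray rim, foot, cup
    t=k&(X[...,2]>.015)&(X[...,2]<.04)&(X[...,0]>.35)&(X[...,0]<.57)&(X[...,1]>-.36)&(X[...,1]<-.12)
    n,l,st,_=cv2.connectedComponentsWithStats(t.astype(np.uint8)); i=1+st[1:,4].argmax()
    print("tray",cv2.minAreaRect(X[l==i][:,:2].astype(np.float32)))
    t=k&(X[...,2]>.006)&(X[...,2]<.02)&(X[...,0]>.5)&(X[...,0]<.75)&(X[...,1]>-.42)&(X[...,1]<-.21)
    n,l,st,_=cv2.connectedComponentsWithStats(t.astype(np.uint8)); i=1+st[1:,4].argmax()
    print("foot",cv2.minAreaRect(X[l==i][:,:2].astype(np.float32)))
    t=k&(X[...,2]>.075)&(X[...,2]<.1)&(X[...,0]>.38)&(X[...,0]<.52)&(X[...,1]>-.08)&(X[...,1]<.04)
    print("cup",cv2.minEnclosingCircle(X[t][:,:2].astype(np.float32)))
E
```

```text
scene
white top 0.146 body [0.4204 0.3181] [0.0764 0.0485] yaw 3.2 tab [0.4249 0.3154 0.1313] tabyaw 0.5
green top 0.159 body [0.4429 0.1065] [0.11   0.0452] yaw -14.0 tab [0.4491 0.1022 0.1454] tabyaw -15.4
blue top 0.163 body [0.6078 0.3354] [0.1234 0.0492] yaw 4.4 tab [0.6113 0.3313 0.1498] tabyaw -0.7
yellow top 0.153 body [0.5934 0.1653] [0.0927 0.0439] yaw -9.6 tab [0.5983 0.1617 0.1399] tabyaw -14.3
red [ 0.5587 -0.0842  0.1897] [ 0.5456 -0.088   0.1682] [ 0.5707 -0.079   0.1983] 50
arm [ 0.0675 -0.9977  0.6203 -0.2063] yaw -86.13212
ends [ 0.6284 -0.3263] [ 0.6102 -0.0566] 0.27572480074632505 ztop 0.18199778139555775
tray ((0.467745304107666, -0.2431333363056183), (0.1723729372024536, 0.13325105607509613), 73.63589477539062)
foot ((0.6220195889472961, -0.315042644739151), (0.15459385514259338, 0.12299484759569168), 2.9192183017730713)
cup ((0.4430495500564575, -0.021116498857736588), 0.03872498869895935)
side
white top 0.159 body [0.4419 0.1059] [0.1046 0.0489] yaw -14.3 tab [0.4434 0.111  0.143 ] tabyaw -15.3
yellow top 0.153 body [0.5926 0.1669] [0.0905 0.0481] yaw -9.9 tab [0.593  0.1698 0.135 ] tabyaw -10.8
blue top 0.165 body [0.6088 0.335 ] [0.1219 0.0472] yaw 4.2 tab [0.6072 0.3386 0.1505] tabyaw 6.1
white top 0.148 body [0.4204 0.32  ] [0.0708 0.0455] yaw 3.3 tab [0.4202 0.3235 0.1309] tabyaw -3.0
red [ 0.555  -0.0821  0.1822] [ 0.5405 -0.0886  0.1657] [ 0.5709 -0.0781  0.1962] 68
arm [ 0.0698 -0.9976  0.6119 -0.1671] yaw -85.99876
ends [ 0.6231 -0.3272] [ 0.6041 -0.0546] 0.2753763620467419 ztop 0.18290605480534008
tray ((0.4678233861923218, -0.2428598254919052), (0.1773875653743744, 0.13270017504692078), 72.87787628173828)
foot ((0.5945446491241455, -0.3213499188423157), (0.09460385888814926, 0.13436804711818695), 3.5130598545074463)
cup ((0.4426082968711853, -0.02212800458073616), 0.039248988032341)
```

```bash
cat >> h.py <<'E'
def plan(g,yaw):
    "cm/deg deltas from the measured pose to grasp point g (world) with jaw axis at yaw (deg)"
    s,p,R=state(); t=np.array(g)-[0,0,.011]
    cur=np.degrees(np.arctan2(R[1,1],R[0,1])); d=(yaw-cur+90)%180-90
    print("t %.1f"%s["time_s"],"delta cm",(R.T@(t-p)*100).round(2),"turn %.1f"%-d,"| tcp",p.round(4),"jaw %.1f"%cur,"F",np.round(s["wrist_force"],1),"w %.3f"%s["width"],"q7 %.2f"%s["joint_pos"][6],"tip",r.tip_extent)
HO=np.array([.6248,-.315]);HX=np.array([np.cos(np.radians(93.9)),np.sin(np.radians(93.9))]);HY=np.array([-HX[1],HX[0]])
def hook(out,side,z): return [*(HO+out*HX+side*HY),z]
E
python3 -c "
from h import *
print(hook(.235,.055,.178)); plan(hook(.235,.055,.26),-86.1)"
```

```text
[np.float64(0.5539437713577083), np.float64(-0.08428503546022144), 0.178]
t 1.3 delta cm [ 48.18 -43.9   -0.98] turn 18.1 | tcp [ 0.2721 -0.672   0.2393] jaw -68.0 F [ 0.7 -0.3  0.6] w 0.998 q7 -0.08 tip 0.008
```

>>> servo_tool:
  deltas:
    - [3,-2.7,0,2,4]
    - [6,-5.5,-0.5,4,4]
    - [9,-8.2,-1,6,4]
    - [12,-11,-1,8,4]
    - [15,-13.7,-1,10,4]
    - [18,-16.4,-1,12,4]
    - [21,-19.1,-1,14,4]
    - [24,-21.9,-1,16,4]
    - [27,-24.6,-1,18.1,4]
    - [30,-27.3,-1,18.1,4]
    - [33,-30,-1,18.1,4]
    - [36,-32.8,-1,18.1,4]
    - [39,-35.5,-1,18.1,4]
    - [42,-38.3,-1,18.1,4]
    - [45,-41,-1,18.1,4]
    - [47,-42.8,-1,18.1,4]
    - [48.2,-43.9,-1,18.1,4]
    - [48.2,-43.9,-1,18.1,4]
    - [48.2,-43.9,-1,18.1,4]

```text
time_s: 2.88
eef_pos: [0.5543, -0.0833, 0.2492]
orientation: [0.0, 0.999, 0.036, -0.0]
wrist_force: [0.3, 0.2, 0.3]
width: 0.469
```

Run:
```python
from h import *
plan(hook(.235,.055,.183),-86.1)
f=optics.grab_frame("wrist"); save(f,"w1"); X=cloud(f); px=f["pixels"].astype(int)
red=(px[...,0]>110)&(px[...,1]<70)&(px[...,2]<70)&(X[...,2]>.15)
P=X[red]; print(P.min(0),P.max(0),np.median(P,0),len(P))
a=X[np.isfinite(X[...,0])&(X[...,2]>.165)&(X[...,2]<.195)&~red]
print("arm",cv2.fitLine(a[abs(a[:,0]-.61)<.03][:,:2].astype(np.float32),cv2.DIST_HUBER,0,.01,.01).ravel(),a[:,1].max(),"cam",(-f["R"].T@f["t"]).round(3))
```

```text
t 2.9 delta cm [-0.04  0.09  7.72] turn 0.2 | tcp [ 0.5543 -0.0833  0.2492] jaw -85.9 F [0.3 0.2 0.3] w 0.469 q7 -1.44 tip 0.008
[ 0.54130765 -0.08951698  0.17889774] [ 0.57119717 -0.08027915  0.19392848] [ 0.55628583 -0.08572696  0.19028984] 635
arm [ 0.05259323 -0.99861604  0.6141958  -0.14448683] -0.0542613612114155 cam [ 0.621 -0.08   0.383]
```

View pics/w1.png

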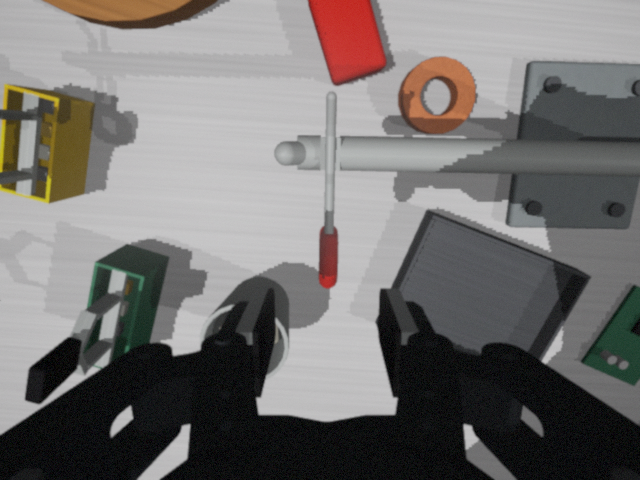

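>>> servo_tool:
  deltas:
    - [0.1,0.2,2.5,0,4]
    - [0.1,0.2,5,0,4]
    - [0.1,0.2,7,0,4]
    - [0.1,0.2,7.7,0,4]
    - [0.1,0.2,7.7,0,3]
    - [0.1,0.2,7.7,0,2]
    - [0.1,0.2,7.7,0,1]
    - [0.1,0.2,7.7,0,0.5]
    - [0.1,0.2,7.7,0,0.5]
    - [0.1,0.2,7.7,0,0.5]
  squeeze: 60

```text
time_s: 3.77
eef_pos: [0.5557, -0.0865, 0.1732]
orientation: [0.0, 0.999, 0.034, 0.001]
wrist_force: [-0.0, -1.3, 1.8]
width: 0.097
```

Run:
```python
from h import *
plan([.4585,-.2737,.15],-16.4); plan(hook(.235,.115,.183),-86.1)
```

```text
t 3.8 delta cm [-10.99  18.01   3.41] turn -69.7 | tcp [ 0.5557 -0.0865  0.1732] jaw -86.1 F [-0.  -1.3  1.8] w 0.097 q7 -1.44 tip 0.008
t 3.8 delta cm [-6.16 -0.23  0.11] turn 0.0 | tcp [ 0.5557 -0.0865  0.1732] jaw -86.1 F [-0.  -1.3  1.8] w 0.097 q7 -1.44 tip 0.008
```

>>> servo_tool:
  deltas:
    - [-0.3,0,0,0,0]
    - [-0.7,0,0,0,0]
    - [-1.2,0,0,0,0]
    - [-1.7,0,0,0,0]
    - [-2.2,0,0,0,0]
    - [-2.7,0,0,0,0]
    - [-3.2,0,0,0,0]
    - [-3.7,0,0,0,0]
    - [-4.2,0,0,0,0]
    - [-4.7,0,0,0,0]
    - [-5.2,0,0,0,0]
    - [-5.7,0,0,0,0]
    - [-6.2,0,0,0,0]
    - [-6.8,0,0,0,0]
    - [-7.4,0,0,0,0]
    - [-8,0,0,0,0]
    - [-8,0,0,0,0]
  squeeze: 70

```text
time_s: 5.18
eef_pos: [0.4738, -0.0918, 0.1722]
orientation: [-0.0, 0.999, 0.034, -0.001]
wrist_force: [0.1, -0.0, -1.4]
width: 0.092
```

Run:
```python
from h import *
plan([.4585,-.2737,.15],-16.4)
f=optics.grab_frame("wrist"); save(f,"w2"); X=cloud(f); px=f["pixels"].astype(int)
red=(px[...,0]>110)&(px[...,1]<70)&(px[...,2]<70)&(X[...,2]>.1)
P=X[red]; print(P.min(0),P.max(0),np.median(P,0),len(P))
```

```text
t 5.2 delta cm [-2.77 18.04  3.32] turn -69.7 | tcp [ 0.4738 -0.0918  0.1722] jaw -86.1 F [ 0.1 -0.  -1.4] w 0.092 q7 -1.43 tip 0.008
[ 0.46046004 -0.09723912  0.17469489] [ 0.49033129 -0.08767822  0.19218011] [ 0.46416337 -0.09284966  0.18702152] 139
```

View pics/w2.png

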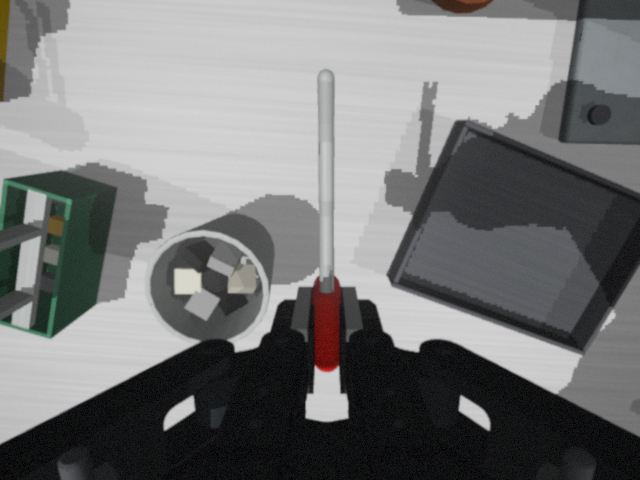

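>>> servo_tool:
  deltas:
    - [0,2,0,-7,0]
    - [-0.3,4,0.5,-14,0]
    - [-0.6,6,1,-21,0]
    - [-0.9,8,1.5,-28,0]
    - [-1.2,10,2,-35,0]
    - [-1.5,12,2.5,-42,0]
    - [-1.8,14,3,-49,0]
    - [-2.2,16,3.3,-56,0]
    - [-2.6,17.2,3.3,-63,0]
    - [-2.8,18,3.3,-69.7,0]
    - [-2.8,18,3.3,-69.7,0]
    - [-2.8,18,3.3,-69.7,0]
    - [-2.8,18,7,-69.7,0]
    - [-2.8,18,10.5,-69.7,0]
    - [-2.8,18,12.5,-69.7,0]
    - [-2.8,18,13.5,-69.7,0]
    - [-2.8,18,13.5,-69.7,0]

```text
time_s: 6.65
eef_pos: [0.4597, -0.2715, 0.0356]
orientation: [-0.001, 0.801, 0.599, -0.001]
wrist_force: [-0.4, 0.3, -0.2]
width: 0.092
```

Run:
```python
from h import *
plan([.4585,-.2737,.032],-16.4)
f=optics.grab_frame("wrist"); save(f,"w3")
```

```text
t 6.7 delta cm [-0.25 -0.05  1.46] turn 0.0 | tcp [ 0.4597 -0.2715  0.0356] jaw -16.4 F [-0.4  0.3 -0.2] w 0.092 q7 -0.32 tip 0.008
```

View pics/w3.png

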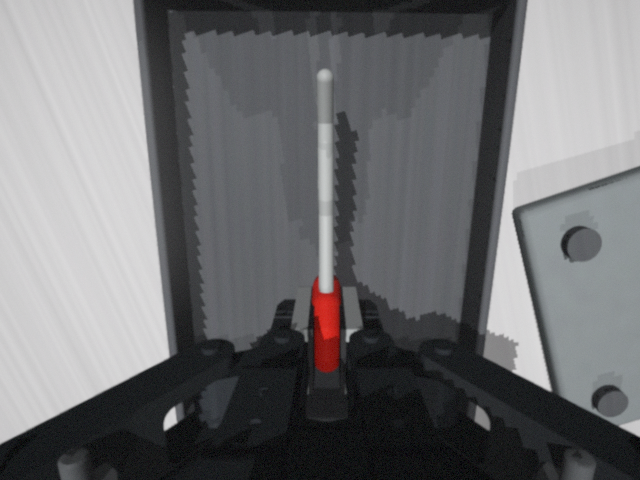

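>>> servo_tool:
  deltas:
    - [-0.1,0,0.7,0,0]
    - [-0.1,0,1.3,0,0]
    - [-0.1,0,1.6,0,0]
    - [-0.1,0,1.6,0,0]
    - [-0.1,0,1.6,0,1.5]
    - [-0.1,0,1.6,0,3]
    - [-0.1,0,1.6,0,4]
    - [-0.1,0,1.6,0,4]
    - [-0.1,0,0,0,4]
    - [-0.1,0,-3,0,5]
    - [-0.1,0,-7,0,5]
    - [-0.1,0,-11,0,5]
    - [-0.1,0,-15,0,6]
    - [-0.1,0,-19,0,6]
    - [-0.1,0,-22,0,6]
    - [-0.1,0,-25,0,6]
    - [-0.1,0,-27,0,6]
    - [-0.1,0,-27,0,6]

```text
time_s: 8.2
eef_pos: [0.4611, -0.2746, 0.3118]
orientation: [0.003, 0.801, 0.599, 0.001]
wrist_force: [0.9, 0.8, -0.2]
width: 0.702
```

Run:
```python
from h import *
np.set_printoptions(precision=4,suppress=True)
f=optics.grab_frame("wrist"); save(f,"w4"); X=cloud(f); px=f["pixels"].astype(int)
red=(px[...,0]>110)&(px[...,1]<70)&(px[...,2]<70)&(X[...,1]<-.2)
P=X[red]; print("red",P.min(0),P.max(0),len(P))
for c in ["scene","side"]:
    f=optics.grab_frame(c)
    for t in tins(cloud(f),f["pixels"]): print(t[0],"top %.3f body"%t[1],t[2],t[3],"yaw %.1f tab"%t[4],t[5])
plan([.609,.335,.25],3.9)
```

```text
red [ 0.4535 -0.2852  0.0217] [ 0.6487 -0.2001  0.0412] 251
white top 0.146 body [0.4208 0.3187] [0.0768 0.0478] yaw 3.6 tab [0.4249 0.3154 0.1305]
green top 0.159 body [0.4434 0.1064] [0.1101 0.0456] yaw -13.9 tab [0.4491 0.102  0.1462]
blue top 0.163 body [0.6072 0.3353] [0.1248 0.0487] yaw 4.5 tab [0.6115 0.3314 0.149 ]
yellow top 0.153 body [0.5932 0.1664] [0.0917 0.0434] yaw -11.2 tab [0.5981 0.1617 0.1401]
white top 0.159 body [0.4418 0.1068] [0.1046 0.0483] yaw -12.9 tab [0.4388 0.1118 0.145 ]
yellow top 0.152 body [0.593  0.1675] [0.0905 0.047 ] yaw -10.1 tab [0.5926 0.1692 0.138 ]
blue top 0.165 body [0.6086 0.3355] [0.1219 0.0477] yaw 4.8 tab [0.607  0.3383 0.151 ]
white top 0.148 body [0.4205 0.3201] [0.0702 0.0458] yaw 4.1 tab [0.4206 0.3239 0.1295]
t 8.3 delta cm [62.66 -2.77  6.77] turn -20.3 | tcp [ 0.459  -0.274   0.3068] jaw -16.4 F [-0.4 -0.6 -0.2] w 0.705 q7 -0.06 tip 0.008
```

>>> servo_tool:
  deltas:
    - [3.5,-0.1,0,-1,6]
    - [7,-0.3,0,-3,6]
    - [11,-0.5,0,-5,6]
    - [15,-0.7,0.5,-7,6]
    - [19,-0.9,1,-9,6]
    - [23,-1,1,-11,6]
    - [27,-1.2,1.5,-13,6]
    - [31,-1.4,2,-15,6]
    - [35,-1.6,2,-17,6]
    - [39,-1.8,2.5,-19,6]
    - [43,-2,3,-20.9,6]
    - [47,-2.2,3,-20.9,6]
    - [51,-2.4,3.5,-20.9,6]
    - [55,-2.6,4,-20.9,6]
    - [59,-2.8,4,-20.9,6]
    - [61.5,-2.8,5,-20.9,6]
    - [62.6,-2.8,6,-20.9,6]
    - [62.6,-2.8,6.5,-20.9,6]
    - [62.6,-2.8,6.8,-20.9,6]
    - [62.6,-2.8,6.8,-20.9,6]

```text
time_s: 10.02
eef_pos: [0.6086, 0.3322, 0.2373]
orientation: [0.0, 0.679, 0.734, -0.002]
wrist_force: [0.7, -0.3, 0.2]
width: 0.702
```

```bash
cat >> h.py <<'E'
def wtab(f,top,near,rad=.05):
    "tab top in the wrist picture: centre and yaw of its flat top (28x12)"
    X=cloud(f); m=np.isfinite(X[...,0])&(abs(X[...,2]-top)<.006)&(np.hypot(X[...,0]-near[0],X[...,1]-near[1])<rad)
    n,l,st,_=cv2.connectedComponentsWithStats(m.astype(np.uint8)); 
    if n<2: print("no tab"); return
    i=1+st[1:,4].argmax(); c,wh,a=cv2.minAreaRect(X[l==i][:,:2].astype(np.float32))
    if wh[0]<wh[1]: a+=90; wh=wh[::-1]
    print("tab top",np.round(c,4),np.round(wh,4),"yaw %.1f"%((a+90)%180-90),st[i,4])
E
python3 - <<'E'
from h import *
f=optics.grab_frame("wrist"); save(f,"w5"); wtab(f,.162,(.609,.335)); plan([.609,.335,.146],4.5)
E
```

```text
tab top [0.609  0.3345] [0.028  0.0127] yaw 5.7 1127
t 10.1 delta cm [ 0.3   0.04 10.34] turn -0.1 | tcp [0.609  0.3322 0.2384] jaw 4.4 F [ 0.9 -0.3 -0.1] w 0.703 q7 -0.86 tip 0.008
```

View pics/w5.png

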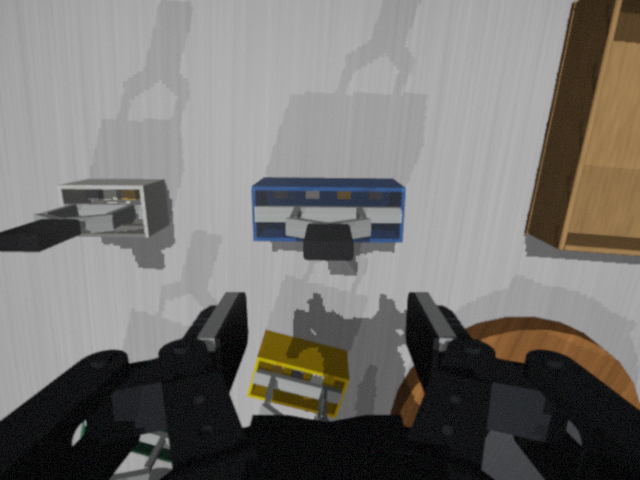

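>>> servo_tool:
  deltas:
    - [0.1,0,2,-0.5,5.5]
    - [0.3,0,5,-0.5,5.5]
    - [0.3,0,8,-0.5,5.5]
    - [0.3,0,9.8,-0.5,5.5]
    - [0.3,0,10.3,-0.5,5.5]
    - [0.3,0,10.3,-0.5,4.5]
    - [0.3,0,10.3,-0.5,3.5]
    - [0.3,0,10.3,-0.5,2.5]
    - [0.3,0,10.3,-0.5,2]
    - [0.3,0,10.3,-0.5,2]
    - [0.3,0,10.3,-0.5,2]
    - [0.3,0,8.5,-0.5,2]
    - [0.3,0,5.5,-0.5,2]
    - [0.3,0,2,-0.5,2]
    - [0.3,0,-1,-0.5,2]
    - [0.3,0,-3,-0.5,2]
    - [0.3,0,-3.3,-0.5,2]
    - [0.3,0,-3.3,-0.5,2]
  squeeze: 90

```text
time_s: 11.57
eef_pos: [0.6091, 0.3376, 0.2737]
orientation: [0.001, 0.675, 0.737, 0.001]
wrist_force: [0.2, -0.5, -3.4]
width: 0.311
```

Run:
```python
from h import *
plan(hook(.33,0,.1),3.9)
for g in [(.33,.3),(.31,.3)]: plan(hook(g[0],0,g[1]),3.9)
```

```text
t 11.6 delta cm [-32.17  -3.56  18.43] turn 1.1 | tcp [0.6091 0.3376 0.2737] jaw 5.0 F [ 0.2 -0.5 -3.4] w 0.311 q7 -0.84 tip 0.008
t 11.6 delta cm [-32.16  -3.5   -1.57] turn 1.1 | tcp [0.6091 0.3376 0.2737] jaw 5.0 F [ 0.2 -0.5 -3.4] w 0.311 q7 -0.84 tip 0.008
t 11.6 delta cm [-34.16  -3.54  -1.57] turn 1.1 | tcp [0.6091 0.3376 0.2737] jaw 5.0 F [ 0.2 -0.5 -3.4] w 0.311 q7 -0.84 tip 0.008
```

>>> servo_tool:
  deltas:
    - [0,0,-1.5,0,2]
    - [-1,0,-3.5,0,2]
    - [-2.5,0,-5,1,2]
    - [-5,-0.5,-5.5,1,2]
    - [-8,-1,-5.5,1.1,2]
    - [-11,-1.3,-5.5,1.1,2]
    - [-14,-1.6,-5.5,1.1,2]
    - [-17,-2,-5.5,1.1,2]
    - [-20,-2.4,-5.5,1.1,2]
    - [-23,-2.8,-5.5,1.1,2]
    - [-26,-3.2,-5,1.1,2]
    - [-29,-3.5,-3,1.1,2]
    - [-31,-3.5,0,1.1,2]
    - [-31.5,-3.5,3,1.1,2]
    - [-31.5,-3.5,5,1.1,2]
    - [-31.5,-3.5,5.4,1.1,2]
    - [-31.5,-3.5,5.4,1.1,2]
    - [-31.5,-3.5,5.4,1.1,2]

```text
time_s: 13.07
eef_pos: [0.6018, 0.0209, 0.2187]
orientation: [-0.0, 0.682, 0.731, 0.0]
wrist_force: [-0.6, -0.4, -3.7]
width: 0.313
```

```bash
cat >> h.py <<'E'
def bodycheck(top,hh):
    "held tin: where its rim/tab and the arm end sit in scene and side clouds, in hook axes (out, side, z)"
    for c in ["scene","side"]:
        f=optics.grab_frame(c); X=cloud(f); px=f["pixels"].astype(int)
        d=X[...,:2]-HO; U=d@HX; V=d@HY; Z=X[...,2]; yield c,f,px,U,V,Z
E
python3 - <<'E'
from h import *
plan(hook(.33,0,.2307),3.9)
out=[]
for c,f,px,U,V,Z in bodycheck(0,0):
    save(f,"b1"+c)
    m=np.isfinite(Z)&(U>.28)&(U<.40)&(abs(V)<.1)&(Z>.05)
    blue=m&(px[...,2]>px[...,0]*1.6)&(px[...,2]>50)
    for n,k in (("blue",blue),):
        if k.sum(): print(c,n,[np.percentile(a[k],[1,50,99]).round(4).tolist() for a in (U,V,Z)],k.sum())
    v,u=np.argwhere(m).mean(0).astype(int); im=f["pixels"][max(0,v-75):v+75,max(0,u-95):u+95,::-1]; out.append(cv2.resize(im,(507,400),interpolation=cv2.INTER_CUBIC)[:, :395])
cv2.imwrite("pics/b1.png",np.hstack(out))
E
```

```text
t 13.1 delta cm [-0.67  0.01 -0.1 ] turn 0.1 | tcp [0.6018 0.0209 0.2187] jaw 4.0 F [-0.6 -0.4 -3.7] w 0.313 q7 -0.44 tip 0.008
scene blue [[0.3122, 0.315, 0.3553], [-0.0601, -0.0032, 0.0604], [0.0843, 0.1371, 0.1486]] 460
side blue [[0.3123, 0.3556, 0.3592], [-0.0586, 0.0022, 0.0593], [0.0847, 0.1225, 0.1483]] 1112
```

View pics/b1.png

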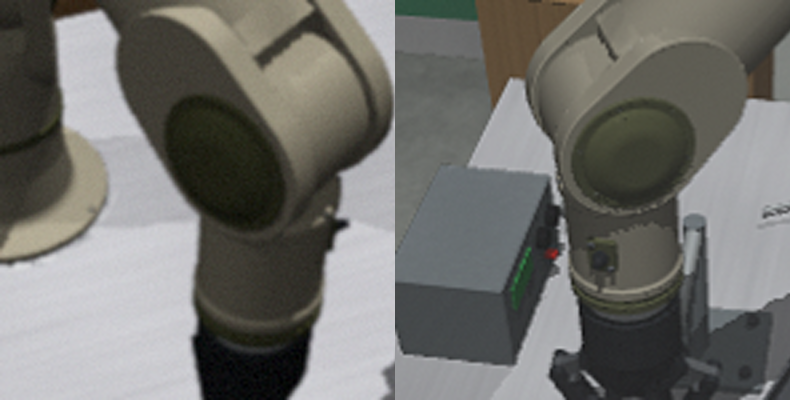

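>>> servo_tool:
  deltas:
    - [-1,0,0,0,2]
    - [-2.2,0,0,0,2]
    - [-3.4,0,0,0,2]
    - [-4.6,0,0,0,2]
    - [-5.8,0,0,0,2]
    - [-7,0,0,0,2]
    - [-8.2,0,0,0,2]
    - [-9.4,0,0,0,2]
    - [-10.6,0,0,0,2]
    - [-12,0,0,0,2]
    - [-12,0,0,0,2]

```text
time_s: 14.08
eef_pos: [0.6098, -0.1035, 0.2179]
orientation: [0.0, 0.684, 0.73, -0.001]
wrist_force: [0.7, -1.6, -4.0]
width: 0.309
```

```bash
cat >> h.py <<'E'
def held(color,lo,hi,zmin=.04):
    plan(hook(.33,0,.2307),3.9)
    for c,f,px,U,V,Z in bodycheck(0,0):
        m=np.isfinite(Z)&(U>lo)&(U<hi)&(abs(V)<.1)&(Z>zmin)&(Z<.2)
        R,G,B=px[...,0],px[...,1],px[...,2]
        k=m&dict(blue=(B>R*1.6)&(B>50),green=(G>R*1.4)&(G>B*1.15)&(G>35),yellow=(R>B*1.7)&(G>B*1.5)&(R>60),white=(abs(R-B)<25)&(R>60))[color]
        if k.sum(): print(c,color,[np.percentile(a[k],[1,50,99]).round(4).tolist() for a in (U,V,Z)],k.sum())
E
python3 - <<'E'
from h import *
held("blue",.15,.28)
E
```

```text
t 14.1 delta cm [11.79  0.02 -0.21] turn -0.2 | tcp [ 0.6098 -0.1035  0.2179] jaw 3.7 F [ 0.7 -1.6 -4. ] w 0.309 q7 -0.24 tip 0.008
scene blue [[0.1875, 0.1987, 0.2299], [-0.0593, -0.0148, 0.0605], [0.0833, 0.1381, 0.1476]] 295
side blue [[0.1885, 0.2323, 0.2367], [-0.0574, 0.0073, 0.0608], [0.0824, 0.118, 0.1472]] 996
```

>>> servo_tool:
  deltas:
    - [-1.2,0,0,0.2,2]
    - [-2.6,0,0,0.2,2]
    - [-4,0,0,0,2]
    - [-5.4,0,0,0,2]
    - [-6.8,0,0,0,2]
    - [-8.2,0,0,0,2]
    - [-9.6,0,0,0,2]
    - [-11,0,0,0,2]
    - [-12.4,0,0,0,2]
    - [-13.8,0,0,0,2]
    - [-15,0,0,0,2]
    - [-16,0,0,0,2]
    - [-16.6,0,0,0,2]
    - [-16.6,0,0.5,0,2]
    - [-16.6,0,1,0,2]
    - [-16.6,0,1.4,0,2]
    - [-16.6,0,1.7,0,2]
    - [-16.6,0,1.9,0,2]
    - [-16.6,0,1.9,0,2]
    - [-16.6,0,1.9,0,2]

```text
time_s: 15.85
eef_pos: [0.6213, -0.2635, 0.2026]
orientation: [0.001, 0.682, 0.731, -0.0]
wrist_force: [-10.5, 1.3, 25.7]
width: 0.306
```

Run:
```python
from h import *
held("blue",-.02,.15)
```

```text
t 15.8 delta cm [27.84  0.05 -1.76] turn 0.1 | tcp [ 0.6213 -0.2635  0.2026] jaw 4.0 F [-10.5   1.3  25.7] w 0.306 q7 0.01 tip 0.008
scene blue [[0.0275, 0.041, 0.0716], [-0.0596, -0.0082, 0.0609], [0.0669, 0.1249, 0.1594]] 275
side blue [[0.0257, 0.0699, 0.0755], [-0.058, 0.0138, 0.0599], [0.0672, 0.1049, 0.1326]] 763
```

>>> servo_tool:
  deltas:
    - [0,-0.1,-0.5,0,2]
    - [0,-0.2,-0.5,0,2]
    - [0,-0.2,-0.3,0,2]
    - [0,-0.2,-0.2,0,2]
    - [0,-0.2,-0.2,0,2]
    - [0,-0.2,-0.2,0,2]

```text
time_s: 16.45
eef_pos: [0.6203, -0.2643, 0.2024]
orientation: [0.001, 0.682, 0.731, 0.001]
wrist_force: [-2.7, 0.9, 11.7]
width: 0.308
```

>>> servo_tool:
  deltas:
    - [0,-0.1,-0.15,0,2]
    - [0,-0.1,-0.15,0,2]
    - [0,-0.1,-0.15,0,2.8]
    - [0,-0.1,-0.15,0,3.2]
    - [0,-0.1,-0.15,0,3.6]
    - [0,-0.1,-0.15,0,4.2]
    - [0,-0.1,-0.15,0,4.8]
    - [0,-0.1,-0.5,0,4.8]
    - [0,-0.1,-2,0,5]
    - [0,-0.1,-4,0,5]
    - [0,-0.1,-7,0,5.5]
    - [0,-0.1,-10,0,6]
    - [0,-0.1,-12,0,6]
    - [0,-0.1,-12,0,6]

```text
time_s: 17.62
eef_pos: [0.6201, -0.2649, 0.3266]
orientation: [0.003, 0.682, 0.731, 0.001]
wrist_force: [0.1, -0.9, 0.6]
width: 0.705
```

```bash
cat >> h.py <<'E'
def look():
    np.set_printoptions(precision=4,suppress=True)
    for c in ["scene","side"]:
        f=optics.grab_frame(c)
        for t in tins(cloud(f),f["pixels"]): print(c,t[0],"top %.3f body"%t[1],t[2],t[3],"yaw %.1f tab"%t[4],t[5])
E
python3 - <<'E'
from h import *
held("blue",-.02,.15); look(); plan([.443,.1068,.25],-13.8)
E
```

```text
t 17.6 delta cm [28.    0.08 10.61] turn 0.0 | tcp [ 0.6201 -0.2649  0.3266] jaw 3.9 F [ 0.1 -0.9  0.6] w 0.705 q7 0.09 tip 0.008
scene blue [[0.0271, 0.0416, 0.0715], [-0.0662, -0.0009, 0.057], [0.064, 0.1215, 0.1365]] 325
side blue [[0.0248, 0.0694, 0.0748], [-0.0646, 0.0068, 0.0531], [0.0663, 0.1045, 0.1361]] 741
scene white top 0.147 body [0.4197 0.3185] [0.0775 0.0467] yaw 4.8 tab [0.4251 0.3153 0.1317]
scene green top 0.159 body [0.4423 0.1067] [0.1109 0.0452] yaw -14.1 tab [0.4493 0.102  0.146 ]
scene yellow top 0.153 body [0.5926 0.1662] [0.0913 0.0431] yaw -11.7 tab [0.5983 0.1618 0.1391]
side white top 0.158 body [0.4417 0.1065] [0.1039 0.0466] yaw -14.3 tab [0.4387 0.1122 0.1506]
side yellow top 0.153 body [0.5927 0.1672] [0.0906 0.0485] yaw -10.1 tab [0.5949 0.1689 0.1383]
side white top 0.147 body [0.4204 0.3202] [0.0704 0.0459] yaw 4.3 tab [0.42   0.3238 0.1294]
t 17.8 delta cm [ 38.28 -14.85   8.17] turn 17.7 | tcp [ 0.6177 -0.2649  0.3203] jaw 3.9 F [-0.5 -0.5  0.1] w 0.702 q7 0.09 tip 0.008
```

>>> servo_tool:
  deltas:
    - [3,-1,0,1,6]
    - [6.5,-2.5,0,3,6]
    - [10,-4,0,5,6]
    - [13.5,-5.3,0.5,7,6]
    - [17,-6.6,1,9,6]
    - [20.5,-8,2,11,6]
    - [24,-9.3,3,13,6]
    - [27.5,-10.7,4,15,6]
    - [31,-12,5,17,6]
    - [34.5,-13.4,6,17.8,6]
    - [37,-14.4,7,17.8,6]
    - [38.3,-14.8,8,17.8,6]
    - [38.3,-14.8,8.2,17.8,6]
    - [38.3,-14.8,8.2,17.8,6]

```text
time_s: 18.98
eef_pos: [0.4434, 0.1071, 0.2381]
orientation: [-0.001, 0.787, 0.618, -0.001]
wrist_force: [0.4, -0.8, 0.3]
width: 0.702
```

Run:
```python
from h import *
f=optics.grab_frame("wrist"); wtab(f,.156,(.443,.107)); plan([.443,.107,.140],-14)
held("blue",-.02,.15)
f=optics.grab_frame("scene"); im=f["pixels"][190:390,170:410,::-1]
g=optics.grab_frame("side"); im2=g["pixels"][110:310,230:390,::-1]
cv2.imwrite("pics/hb.png",np.hstack([cv2.resize(a,None,fx=2,fy=2,interpolation=cv2.INTER_CUBIC) for a in (im,im2)]))
```

```text
tab top [0.4434 0.1054] [0.0279 0.0118] yaw -14.4 1023
t 19.0 delta cm [ 0.05 -0.1  10.96] turn 0.2 | tcp [0.4441 0.1063 0.2386] jaw -13.8 F [ 0.3 -0.6  0.3] w 0.702 q7 -0.93 tip 0.008
t 19.0 delta cm [-5.16 17.58  1.87] turn -17.7 | tcp [0.4441 0.1063 0.2386] jaw -13.8 F [ 0.3 -0.6  0.3] w 0.702 q7 -0.93 tip 0.008
scene blue [[0.0271, 0.0412, 0.0715], [-0.062, 0.0022, 0.0594], [0.0643, 0.1248, 0.1357]] 302
side blue [[0.0251, 0.0695, 0.0747], [-0.0617, 0.01, 0.0567], [0.0656, 0.1041, 0.1339]] 746
```

View pics/hb.png

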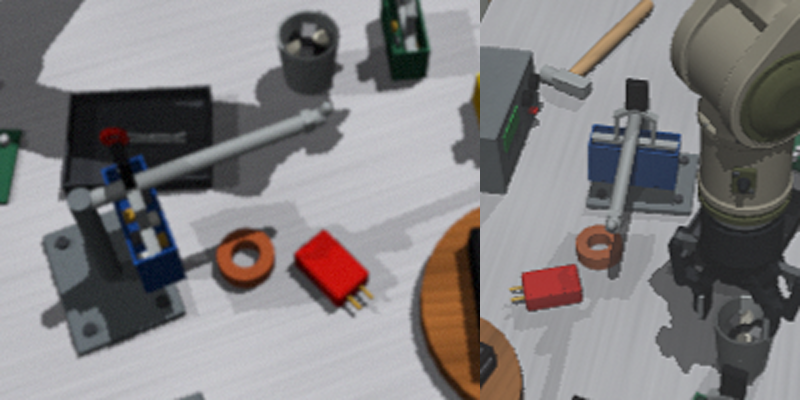

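>>> servo_tool:
  deltas:
    - [0,-0.1,2,0,5.5]
    - [0,-0.1,5,0,5.5]
    - [0,-0.1,8,0,5.5]
    - [0,-0.1,10.4,0,5.5]
    - [0,-0.1,10.9,0,5.5]
    - [0,-0.1,10.9,0,4.5]
    - [0,-0.1,10.9,0,3.5]
    - [0,-0.1,10.9,0,2.5]
    - [0,-0.1,10.9,0,2]
    - [0,-0.1,10.9,0,2]
    - [0,-0.1,10.9,0,2]
    - [0,-0.1,9,0,2]
    - [0,-0.1,6,0,2]
    - [0,-0.1,2.5,0,2]
    - [0,-0.1,-1,0,2]
    - [0,-0.1,-4.5,0,2]
    - [0,-0.1,-7,0,2]
    - [0,-0.1,-7.5,0,2]
    - [0,-0.1,-7.5,0,2]

```text
time_s: 20.82
eef_pos: [0.4439, 0.1071, 0.3161]
orientation: [0.001, 0.788, 0.616, 0.002]
wrist_force: [-0.4, -0.5, -4.1]
width: 0.309
```

Run:
```python
from h import *
plan(hook(.337,0.002,.231),3.9)
```

```text
t 20.8 delta cm [-4.6  17.17  9.68] turn -17.8 | tcp [0.4439 0.1071 0.3161] jaw -13.9 F [-0.4 -0.5 -4.1] w 0.309 q7 -0.83 tip 0.008
```

>>> servo_tool:
  deltas:
    - [-0.4,1.2,0,-2,2]
    - [-1,3.5,0,-5,2]
    - [-1.7,6,0,-8,2]
    - [-2.4,8.5,0,-11,2]
    - [-3,11,0,-14,2]
    - [-3.6,13.5,0,-17,2]
    - [-4.3,15.8,0,-17.8,2]
    - [-4.6,17.2,1,-17.8,2]
    - [-4.6,17.2,3,-17.8,2]
    - [-4.6,17.2,5.5,-17.8,2]
    - [-4.6,17.2,8,-17.8,2]
    - [-4.6,17.2,9.4,-17.8,2]
    - [-4.6,17.2,9.7,-17.8,2]
    - [-4.6,17.2,9.7,-17.8,2]
    - [-4.6,17.2,9.7,-17.8,2]

```text
time_s: 22.07
eef_pos: [0.5992, 0.0217, 0.217]
orientation: [-0.0, 0.682, 0.731, -0.0]
wrist_force: [0.3, 0.1, -2.7]
width: 0.308
```

Run:
```python
from h import *
held("green",.28,.40,.07)
```

```text
t 22.1 delta cm [-0.76  0.26 -0.27] turn 0.1 | tcp [0.5992 0.0217 0.217 ] jaw 4.0 F [ 0.3  0.1 -2.7] w 0.308 q7 -0.47 tip 0.008
scene green [[0.3141, 0.3172, 0.3567], [-0.0494, -0.0054, 0.0535], [0.0895, 0.1399, 0.1479]] 278
side green [[0.3135, 0.3537, 0.359], [-0.0481, 0.0142, 0.055], [0.0944, 0.1439, 0.1485]] 123
```

>>> servo_tool:
  deltas:
    - [-1,0,0,0,2]
    - [-2.2,0,0,0,2]
    - [-3.4,0,0,0,2]
    - [-4.6,0,0,0,2]
    - [-5.8,0,0,0,2]
    - [-7,0,0,0,2]
    - [-8.2,0,0,0,2]
    - [-9.4,0,0,0,2]
    - [-10.6,0,0,0,2]
    - [-12,0,0,0,2]
    - [-13.4,0,0,0,2]
    - [-14.8,0,0,0,2]
    - [-16.2,0,0,0,2]
    - [-17.6,0,0,0,2]
    - [-19,0,0,0,2]
    - [-20.4,0,0,0,2]
    - [-21.8,0,0,0,2]
    - [-23.2,0,0,0,2]
    - [-23.9,0,0,0,2]
    - [-23.9,0,0,0,2]

```text
time_s: 23.83
eef_pos: [0.6155, -0.2196, 0.2169]
orientation: [0.0, 0.683, 0.73, -0.0]
wrist_force: [-0.0, 0.8, -3.8]
width: 0.312
```

>>> servo_tool:
  deltas:
    - [0,0,0.5,0,2]
    - [0,0,1,0,2]
    - [0,0,1.4,0,2]
    - [0,0,1.7,0,2]
    - [0,0,1.7,0,2]
    - [0,0,1.7,0,2]
    - [0,0,1.7,0,2]

```text
time_s: 24.42
eef_pos: [0.6176, -0.2158, 0.2019]
orientation: [0.002, 0.682, 0.732, 0.001]
wrist_force: [0.7, 0.6, 7.8]
width: 0.312
```

Run:
```python
from h import *
held("green",.06,.15,.05)
```

```text
t 24.4 delta cm [23.05  0.11 -1.79] turn 0.1 | tcp [ 0.6176 -0.2158  0.2019] jaw 4.0 F [0.7 0.6 7.8] w 0.312 q7 -0.10 tip 0.008
scene green [[0.0765, 0.0899, 0.1191], [-0.0526, -0.0071, 0.052], [0.0739, 0.1253, 0.1312]] 185
side green [[0.0743, 0.1171, 0.1232], [-0.0505, 0.0281, 0.0521], [0.0776, 0.1276, 0.1338]] 96
```

>>> servo_tool:
  deltas:
    - [0,0,-0.1,0,2]
    - [0,0,-0.1,0,2.6]
    - [0,0,-0.1,0,2.9]
    - [0,0,-0.1,0,3.2]
    - [0,0,-0.1,0,3.6]
    - [0,0,-0.1,0,4.2]
    - [0,0,-0.1,0,4.8]
    - [0,0,-0.5,0,4.8]
    - [0,0,-2,0,5]
    - [0,0,-4,0,5]
    - [0,0,-7,0,5.5]
    - [0,0,-10,0,6]
    - [0,0,-12,0,6]
    - [0,0,-12,0,6]

```text
time_s: 25.68
eef_pos: [0.6175, -0.2169, 0.3254]
orientation: [0.003, 0.682, 0.731, 0.002]
wrist_force: [0.7, 0.9, -0.4]
width: 0.703
```

Run:
```python
from h import *
held("green",.06,.15,.05);held("blue",0,.08,.05); look(); plan([.594,.1655,.25],-10.7)
```

```text
t 25.7 delta cm [2.319e+01 1.000e-02 1.051e+01] turn 0.0 | tcp [ 0.6175 -0.2169  0.3254] jaw 3.9 F [ 0.7  0.9 -0.4] w 0.703 q7 -0.01 tip 0.008
scene green [[0.0755, 0.0902, 0.1202], [-0.054, -0.0073, 0.0504], [0.0738, 0.1262, 0.1343]] 203
side green [[0.0739, 0.1164, 0.1221], [-0.0556, -0.0207, 0.0483], [0.0834, 0.1269, 0.1359]] 81
t 25.8 delta cm [23.18  0.23 10.12] turn 0.0 | tcp [ 0.6158 -0.2171  0.3211] jaw 3.9 F [ 0.5 -0.4 -0.4] w 0.706 q7 -0.01 tip 0.008
scene blue [[0.0274, 0.0419, 0.0763], [-0.0615, -0.0006, 0.0589], [0.0657, 0.1257, 0.1396]] 329
side blue [[0.0252, 0.0617, 0.0754], [-0.061, 0.0285, 0.0571], [0.0676, 0.1244, 0.1357]] 221
scene white top 0.146 body [0.4208 0.319 ] [0.0781 0.0483] yaw 4.8 tab [0.425  0.3153 0.1312]
scene yellow top 0.153 body [0.5933 0.1662] [0.0915 0.0437] yaw -10.9 tab [0.5983 0.1615 0.14  ]
side yellow top 0.152 body [0.5915 0.1696] [0.0897 0.0489] yaw -12.7 tab [0.5952 0.1718 0.1338]
side white top 0.147 body [0.4204 0.3201] [0.0704 0.0459] yaw 3.5 tab [0.4208 0.3239 0.128 ]
t 26.0 delta cm [38.31  0.54  8.03] turn 14.7 | tcp [ 0.6152 -0.2171  0.319 ] jaw 4.0 F [ 0.   0.4 -1. ] w 0.702 q7 -0.01 tip 0.008
```

>>> servo_tool:
  deltas:
    - [3,0,0,1,6]
    - [6.5,0,0,3,6]
    - [10,0.1,0,5,6]
    - [13.5,0.2,0.5,7,6]
    - [17,0.2,1,9,6]
    - [20.5,0.3,2,11,6]
    - [24,0.3,3,13,6]
    - [27.5,0.4,4,14.7,6]
    - [31,0.5,5,14.7,6]
    - [34.5,0.5,6,14.7,6]
    - [37,0.5,7,14.7,6]
    - [38.3,0.5,7.8,14.7,6]
    - [38.3,0.5,8,14.7,6]
    - [38.3,0.5,8,14.7,6]

```text
time_s: 27.15
eef_pos: [0.5936, 0.1657, 0.2388]
orientation: [-0.001, 0.77, 0.638, -0.001]
wrist_force: [-0.9, -1.4, -0.0]
width: 0.709
```

Run:
```python
from h import *
f=optics.grab_frame("wrist"); wtab(f,.150,(.594,.167)); plan([.594,.1655,.134],-10.7)
```

```text
tab top [0.579  0.1943] [0.028  0.0124] yaw -14.0 1043
t 27.2 delta cm [ 0.1  -0.02 11.64] turn -0.1 | tcp [0.5942 0.1646 0.2394] jaw -10.8 F [ 0.3 -0.3  0.4] w 0.704 q7 -0.92 tip 0.008
```

Yellow's tab is now about 3 cm from where I measured it, so it was knocked. Re-measuring.

Run:
```python
from h import *
look(); f=optics.grab_frame("wrist"); wtab(f,.150,(.585,.18),.08); plan([.579,.1945,.134],-13.5)
```

```text
scene yellow top 0.153 body [0.5778 0.1942] [0.0921 0.0464] yaw -14.1 tab [0.5841 0.1903 0.1389]
side yellow top 0.153 body [0.5782 0.1966] [0.0897 0.0466] yaw -13.7 tab [0.5802 0.1984 0.1387]
side white top 0.147 body [0.4204 0.3205] [0.0704 0.0459] yaw 4.3 tab [0.4201 0.3239 0.1274]
tab top [0.579  0.1944] [0.0281 0.0123] yaw -14.7 1033
t 27.4 delta cm [ 2.72 -2.14 11.75] turn 2.6 | tcp [0.5948 0.1638 0.2405] jaw -10.9 F [-0.9  0.7  0.5] w 0.700 q7 -0.92 tip 0.008
```

>>> servo_tool:
  deltas:
    - [1.3,-1,0,2,5.5]
    - [2.65,-2.1,2,3.3,5.5]
    - [2.65,-2.1,5,3.3,5.5]
    - [2.65,-2.1,8,3.3,5.5]
    - [2.65,-2.1,10.8,3.3,5.5]
    - [2.65,-2.1,11.6,3.3,5.5]
    - [2.65,-2.1,11.6,3.3,4.5]
    - [2.65,-2.1,11.6,3.3,3.5]
    - [2.65,-2.1,11.6,3.3,2.5]
    - [2.65,-2.1,11.6,3.3,2]
    - [2.65,-2.1,11.6,3.3,2]
    - [2.65,-2.1,11.6,3.3,2]
    - [2.65,-2.1,9.5,3.3,2]
    - [2.65,-2.1,6,3.3,2]
    - [2.65,-2.1,2.5,3.3,2]
    - [2.65,-2.1,0,3.3,2]
    - [2.65,-2.1,-0.5,3.3,2]
    - [2.65,-2.1,-0.5,3.3,2]

```text
time_s: 28.85
eef_pos: [0.5795, 0.1955, 0.2474]
orientation: [0.001, 0.788, 0.615, 0.002]
wrist_force: [1.1, 0.1, -3.6]
width: 0.312
```

Run:
```python
from h import *
plan(hook(.337,0.002,.231),3.9)
```

```text
t 28.9 delta cm [-16.42   6.22   2.73] turn -18.0 | tcp [0.5795 0.1955 0.2474] jaw -14.1 F [ 1.1  0.1 -3.6] w 0.312 q7 -1.02 tip 0.008
```

>>> servo_tool:
  deltas:
    - [-1.2,0.5,0,-2,2]
    - [-3.5,1.3,0,-5,2]
    - [-6,2.2,0,-8,2]
    - [-8.5,3.2,0,-11,2]
    - [-11,4.2,0.5,-14,2]
    - [-13.5,5.2,1,-17,2]
    - [-15.5,5.9,1.8,-18,2]
    - [-16.4,6.2,2.4,-18,2]
    - [-16.4,6.2,2.7,-18,2]
    - [-16.4,6.2,2.7,-18,2]
    - [-16.4,6.2,2.7,-18,2]

```text
time_s: 29.77
eef_pos: [0.5986, 0.0231, 0.2178]
orientation: [-0.001, 0.682, 0.732, 0.0]
wrist_force: [-0.7, 0.7, -2.6]
width: 0.314
```

Run:
```python
from h import *
held("yellow",.28,.40,.07)
```

```text
t 29.8 delta cm [-0.91  0.31 -0.19] turn 0.1 | tcp [0.5986 0.0231 0.2178] jaw 4.0 F [-0.7  0.7 -2.6] w 0.314 q7 -0.50 tip 0.008
scene yellow [[0.317, 0.3297, 0.3599], [-0.0412, -0.0106, 0.047], [0.0959, 0.1238, 0.1478]] 713
side yellow [[0.3164, 0.3596, 0.3634], [-0.0393, 0.0049, 0.0479], [0.0934, 0.1278, 0.1474]] 811
```

>>> servo_tool:
  deltas:
    - [-1,0.1,0,0,2]
    - [-2.2,0.1,0,0,2]
    - [-3.4,0.1,0,0,2]
    - [-4.6,0.1,0,0,2]
    - [-5.8,0.1,0,0,2]
    - [-7,0.1,0,0,2]
    - [-8.2,0.1,0,0,2]
    - [-9.4,0.1,0,0,2]
    - [-10.6,0.1,0,0,2]
    - [-12,0.1,0,0,2]
    - [-13.4,0.1,0,0,2]
    - [-14.8,0.1,0,0,2]
    - [-16.2,0.1,0,0,2]
    - [-17.6,0.1,0,0,2]
    - [-18.7,0.1,0,0,2]
    - [-19.1,0.1,0,0,2]
    - [-19.1,0.1,0,0,2]

```text
time_s: 31.28
eef_pos: [0.613, -0.1708, 0.218]
orientation: [-0.0, 0.683, 0.73, -0.0]
wrist_force: [-0.1, 0.4, -3.9]
width: 0.314
```

>>> servo_tool:
  deltas:
    - [0,0,0.5,0,2]
    - [0,0,1,0,2]
    - [0,0,1.4,0,2]
    - [0,0,1.7,0,2]
    - [0,0,1.7,0,2]
    - [0,0,1.7,0,2]
    - [0,0,1.7,0,2]

```text
time_s: 31.87
eef_pos: [0.615, -0.1681, 0.2024]
orientation: [0.001, 0.682, 0.732, 0.001]
wrist_force: [3.5, 1.2, 5.1]
width: 0.311
```

Run:
```python
from h import *
held("yellow",.1,.2,.05)
```

```text
t 31.9 delta cm [18.27  0.03 -1.73] turn 0.1 | tcp [ 0.615  -0.1681  0.2024] jaw 4.0 F [3.5 1.2 5.1] w 0.311 q7 -0.19 tip 0.008
scene yellow [[0.1112, 0.1423, 0.168], [-0.045, -0.0244, 0.0431], [0.0782, 0.105, 0.1576]] 597
side yellow [[0.1174, 0.1672, 0.1721], [-0.0506, 0.0117, 0.0442], [0.0778, 0.1096, 0.1315]] 541
```

>>> servo_tool:
  deltas:
    - [0,0.1,-0.1,0,2]
    - [0,0.1,-0.1,0,2.6]
    - [0,0.1,-0.1,0,2.9]
    - [0,0.1,-0.1,0,3.2]
    - [0,0.1,-0.1,0,3.6]
    - [0,0.1,-0.1,0,4.2]
    - [0,0.1,-0.1,0,4.8]
    - [0,0.1,-0.5,0,4.8]
    - [0,0.1,-2,0,5]
    - [0,0.1,-4,0,5]
    - [0,0.1,-7,0,5.5]
    - [0,0.1,-10,0,6]
    - [0,0.1,-12,0,6]
    - [0,0.1,-12,0,6]

```text
time_s: 33.13
eef_pos: [0.6159, -0.1689, 0.3263]
orientation: [0.003, 0.682, 0.731, 0.002]
wrist_force: [-0.1, 0.3, -0.2]
width: 0.705
```

Run:
```python
from h import *
held("yellow",.1,.2,.05); look(); plan([.421,.3197,.25],4)
```

```text
t 33.1 delta cm [18.38 -0.17 10.63] turn 0.0 | tcp [ 0.6159 -0.1689  0.3263] jaw 3.9 F [-0.1  0.3 -0.2] w 0.705 q7 -0.10 tip 0.008
scene yellow [[0.1114, 0.1425, 0.1678], [-0.0475, -0.032, 0.0426], [0.0792, 0.1072, 0.133]] 604
side yellow [[0.119, 0.1667, 0.1721], [-0.0513, 0.0086, 0.0426], [0.0766, 0.1102, 0.1328]] 541
scene white top 0.146 body [0.4193 0.3185] [0.0804 0.0482] yaw 5.3 tab [0.4253 0.3153 0.1315]
side white top 0.148 body [0.4205 0.3201] [0.0702 0.0464] yaw 4.1 tab [0.4197 0.324  0.1263]
t 33.3 delta cm [ 50.11 -15.83   8.17] turn -0.1 | tcp [ 0.6135 -0.1694  0.3204] jaw 3.9 F [-0.8 -0.   0.3] w 0.700 q7 -0.10 tip 0.008
```

>>> servo_tool:
  deltas:
    - [3,-0.9,0,0,6]
    - [6.5,-2,0,0,6]
    - [10,-3.1,0,0,6]
    - [13.5,-4.2,0,0,6]
    - [17,-5.3,0.5,0,6]
    - [20.5,-6.4,1,0,6]
    - [24,-7.5,1.5,0,6]
    - [27.5,-8.6,2,0,6]
    - [31,-9.7,2.5,0,6]
    - [34.5,-10.8,3,0,6]
    - [38,-11.9,4,0,6]
    - [41.5,-13,5,0,6]
    - [45,-14.2,6,0,6]
    - [48,-15.2,7,0,6]
    - [50.1,-15.8,8,0,6]
    - [50.1,-15.8,8.2,0,6]
    - [50.1,-15.8,8.2,0,6]
    - [50.1,-15.8,8.2,0,6]

```text
time_s: 34.83
eef_pos: [0.4219, 0.3188, 0.2384]
orientation: [-0.0, 0.682, 0.731, -0.001]
wrist_force: [-0.1, 0.4, -0.5]
width: 0.703
```

Run:
```python
from h import *
f=optics.grab_frame("wrist"); wtab(f,.144,(.421,.32)); plan([.421,.3197,.128],4)
```

```text
tab top [0.4208 0.3194] [0.028  0.0117] yaw 4.2 935
t 34.9 delta cm [ 0.14 -0.12 12.18] turn -0.1 | tcp [0.4224 0.3185 0.2388] jaw 3.9 F [ 0.8 -0.8  0.3] w 0.706 q7 -1.13 tip 0.008
```

>>> servo_tool:
  deltas:
    - [0.1,-0.1,2.5,0,5.5]
    - [0.1,-0.1,6,0,5.5]
    - [0.1,-0.1,9,0,5.5]
    - [0.1,-0.1,11.5,0,5.5]
    - [0.1,-0.1,12.1,0,5.5]
    - [0.1,-0.1,12.1,0,4.5]
    - [0.1,-0.1,12.1,0,3.5]
    - [0.1,-0.1,12.1,0,2.5]
    - [0.1,-0.1,12.1,0,2]
    - [0.1,-0.1,12.1,0,2]
    - [0.1,-0.1,12.1,0,2]
    - [0.1,-0.1,10,0,2]
    - [0.1,-0.1,7,0,2]
    - [0.1,-0.1,3.5,0,2]
    - [0.1,-0.1,0.5,0,2]
    - [0.1,-0.1,-1,0,2]
    - [0.1,-0.1,-1.2,0,2]
    - [0.1,-0.1,-1.2,0,2]

```text
time_s: 36.38
eef_pos: [0.4214, 0.3205, 0.2522]
orientation: [0.001, 0.683, 0.731, 0.001]
wrist_force: [-0.5, -0.1, -2.7]
width: 0.313
```

Run:
```python
from h import *
plan(hook(.337,0.001,.231),3.9)
```

```text
t 36.4 delta cm [-31.09  15.86   3.24] turn 0.0 | tcp [0.4214 0.3205 0.2522] jaw 3.9 F [-0.5 -0.1 -2.7] w 0.313 q7 -1.12 tip 0.008
```

>>> servo_tool:
  deltas:
    - [-1.5,0.8,0,0,2]
    - [-4,2,0,0,2]
    - [-7,3.5,0,0,2]
    - [-10,5.1,0,0,2]
    - [-13,6.6,0,0,2]
    - [-16,8.1,0,0,2]
    - [-19,9.7,0,0,2]
    - [-22,11.2,0.5,0,2]
    - [-25,12.7,1,0,2]
    - [-28,14.3,1.5,0,2]
    - [-30,15.3,2.2,0,2]
    - [-31,15.8,2.8,0,2]
    - [-31.1,15.8,3.2,0,2]
    - [-31.1,15.8,3.2,0,2]
    - [-31.1,15.8,3.2,0,2]

```text
time_s: 37.63
eef_pos: [0.5989, 0.0233, 0.2187]
orientation: [-0.001, 0.681, 0.732, -0.0]
wrist_force: [-0.1, -0.2, -1.1]
width: 0.314
```

Run:
```python
from h import *
held("white",.28,.40,.09)
```

```text
t 37.6 delta cm [-0.93  0.28 -0.1 ] turn 0.2 | tcp [0.5989 0.0233 0.2187] jaw 4.1 F [-0.1 -0.2 -1.1] w 0.314 q7 -0.52 tip 0.008
scene white [[0.3167, 0.3344, 0.3604], [-0.033, -0.0082, 0.0392], [0.1003, 0.1353, 0.1955]] 896
side white [[0.316, 0.3445, 0.3623], [-0.0313, 0.0051, 0.04], [0.1012, 0.14, 0.197]] 991
```

>>> servo_tool:
  deltas:
    - [-1,0.1,0,0,2]
    - [-2.2,0.2,0,0,2]
    - [-3.4,0.2,0,0,2]
    - [-4.6,0.2,0,0,2]
    - [-5.8,0.2,0,0,2]
    - [-7,0.2,0,0,2]
    - [-8.2,0.2,0,0,2]
    - [-9.4,0.2,0,0,2]
    - [-10.6,0.2,0,0,2]
    - [-11.8,0.2,0,0,2]
    - [-13,0.2,0,0,2]
    - [-13.8,0.2,0,0,2]
    - [-14,0.2,0,0,2]
    - [-14,0.2,0,0,2]

```text
time_s: 38.9
eef_pos: [0.6116, -0.119, 0.2191]
orientation: [-0.0, 0.683, 0.731, -0.0]
wrist_force: [-0.2, 0.3, -1.2]
width: 0.31
```

>>> servo_tool:
  deltas:
    - [0,0,0.5,0,2]
    - [0,0,1,0,2]
    - [0,0,1.4,0,2]
    - [0,0,1.7,0,2]
    - [0,0,1.7,0,2]
    - [0,0,1.7,0,2]
    - [0,0,1.7,0,2]

```text
time_s: 39.48
eef_pos: [0.6123, -0.1176, 0.2024]
orientation: [0.0, 0.682, 0.731, 0.001]
wrist_force: [2.1, 0.5, 0.6]
width: 0.31
```

Run:
```python
from h import *
held("white",.178,.23,.07);held("yellow",.1,.2,.05)
```

```text
t 39.5 delta cm [13.22 -0.07 -1.72] turn 0.1 | tcp [ 0.6123 -0.1176  0.2024] jaw 4.0 F [2.1 0.5 0.6] w 0.310 q7 -0.31 tip 0.008
scene white [[0.1787, 0.1979, 0.2267], [-0.0372, -0.023, 0.0329], [0.0854, 0.124, 0.1803]] 574
side white [[0.1787, 0.2151, 0.2261], [-0.0353, 0.0042, 0.0362], [0.0839, 0.1247, 0.1828]] 766
t 39.6 delta cm [13.23 -0.06 -1.72] turn 0.1 | tcp [ 0.6122 -0.1176  0.2024] jaw 4.0 F [2.  1.1 0.3] w 0.307 q7 -0.31 tip 0.008
scene yellow [[0.11, 0.1442, 0.1854], [-0.0482, -0.0328, 0.0413], [0.0792, 0.1071, 0.1352]] 633
side yellow [[0.1207, 0.1637, 0.1837], [-0.0494, 0.0262, 0.042], [0.0844, 0.1232, 0.1472]] 181
```

>>> servo_tool:
  deltas:
    - [0,0.1,0.1,0,2]
    - [0,0.1,0.1,0,2.6]
    - [0,0.1,0.1,0,2.9]
    - [0,0.1,0.1,0,3.2]
    - [0,0.1,0,0,3.6]
    - [0,0.1,0,0,4.2]
    - [0,0.1,0,0,4.8]
    - [0,0.1,-0.5,0,4.8]
    - [0,0.1,-2,0,5]
    - [0,0.1,-4,0,5]
    - [0,0.1,-7,0,5.5]
    - [0,0.1,-10,0,6]
    - [0,0.1,-12,0,6]
    - [4,-3,-12,0,6]
    - [8,-6,-12,0,6]
    - [12,-9,-12,0,6]
    - [16,-12,-12,0,6]
    - [20,-14,-12,0,6]
    - [24,-14,-12,0,6]

```text
time_s: 41.27
eef_pos: [0.4629, 0.0811, 0.3226]
orientation: [0.001, 0.683, 0.731, -0.001]
wrist_force: [-0.6, -0.2, 0.5]
width: 0.704
```

>>> servo_tool:
  deltas:
    - [4,0,0,0,6]
    - [8,0,0,0,6]
    - [10,0,0,0,6]
    - [10,0,0,0,6]
    - [10,0,0,0,6]
    - [10,0,0,0,6]
    - [10,0,0,0,6]
    - [10,0,0,0,6]
    - [10,0,0,0,6]
    - [10,0,0,0,6]
    - [10,0,0,0,6]
    - [10,0,0,0,6]
    - [10,0,0,0,6]
    - [10,0,0,0,6]
    - [10,0,0,0,6]
    - [10,0,0,0,6]
    - [10,0,0,0,6]
    - [10,0,0,0,6]
    - [10,0,0,0,6]
    - [10,0,0,0,6]

```text
time_s: 42.93
eef_pos: [0.4589, 0.1808, 0.3222]
orientation: [-0.0, 0.682, 0.731, -0.0]
wrist_force: [0.2, 0.1, -0.1]
width: 0.699
```

Run:
```python
from h import *
A=[(c,.0,.25) for c in ("blue","green","yellow")]
for _ in range(2):
    for c,a,b in A: held(c,a,b,.05)
    held("white",.178,.23,.07)
f=optics.grab_frame("scene"); im=f["pixels"][190:390,170:410,::-1]
g=optics.grab_frame("side"); im2=g["pixels"][110:310,230:390,::-1]
cv2.imwrite("pics/end.png",np.hstack([cv2.resize(a,None,fx=2,fy=2,interpolation=cv2.INTER_CUBIC) for a in (im,im2)]))
```

```text
t 42.9 delta cm [-17.61  13.17  10.25] turn 0.0 | tcp [0.4589 0.1808 0.3222] jaw 3.9 F [ 0.2  0.1 -0.1] w 0.699 q7 -0.76 tip 0.008
scene blue [[0.0273, 0.0419, 0.0899], [-0.0612, 0.0026, 0.0593], [0.0653, 0.1259, 0.1357]] 298
side blue [[0.0229, 0.0312, 0.0743], [-0.0616, -0.0398, 0.0397], [0.0941, 0.1268, 0.1373]] 133
t 43.0 delta cm [-17.61  13.16  10.25] turn 0.0 | tcp [0.4589 0.1808 0.3223] jaw 3.9 F [ 0.6 -1.  -0.3] w 0.706 q7 -0.76 tip 0.008
scene green [[0.0759, 0.0916, 0.1198], [-0.0545, -0.0196, 0.0503], [0.0728, 0.1271, 0.1344]] 191
side green [[0.0743, 0.1161, 0.1221], [-0.0533, 0.0297, 0.0462], [0.0771, 0.1261, 0.1351]] 64
t 43.1 delta cm [-17.61  13.16  10.25] turn 0.0 | tcp [0.4589 0.1808 0.3222] jaw 3.9 F [ 0.5 -0.5  0.4] w 0.701 q7 -0.76 tip 0.008
scene yellow [[0.038, 0.143, 0.1884], [-0.0483, -0.0243, 0.0415], [0.0781, 0.1047, 0.135]] 666
side yellow [[0.117, 0.1524, 0.1943], [-0.054, 0.0175, 0.0423], [0.0808, 0.1242, 0.1832]] 219
t 43.2 delta cm [-17.6   13.16  10.25] turn 0.0 | tcp [0.4589 0.1808 0.3223] jaw 3.9 F [ 0.1 -0.   0.3] w 0.704 q7 -0.76 tip 0.008
scene 
[... 762 characters left out ...]
], [-0.0538, 0.0322, 0.046], [0.0743, 0.1249, 0.1351]] 66
t 43.5 delta cm [-17.6   13.16  10.26] turn 0.0 | tcp [0.4589 0.1808 0.3223] jaw 3.9 F [-0.2 -0.4 -0.5] w 0.704 q7 -0.76 tip 0.008
scene yellow [[0.038, 0.1425, 0.1886], [-0.0483, -0.0235, 0.0413], [0.0774, 0.1045, 0.1339]] 674
side yellow [[0.1173, 0.1528, 0.1912], [-0.0538, 0.0174, 0.0422], [0.0802, 0.1244, 0.183]] 220
t 43.6 delta cm [-17.61  13.17  10.25] turn 0.0 | tcp [0.4589 0.1808 0.3223] jaw 3.9 F [0.3 0.9 0.7] w 0.702 q7 -0.76 tip 0.008
scene white [[0.1785, 0.1993, 0.2279], [-0.0378, -0.0181, 0.0327], [0.0846, 0.1276, 0.1812]] 580
side white [[0.1784, 0.2105, 0.2261], [-0.0358, -0.0001, 0.0354], [0.0843, 0.127, 0.1844]] 674
```

View pics/end.png

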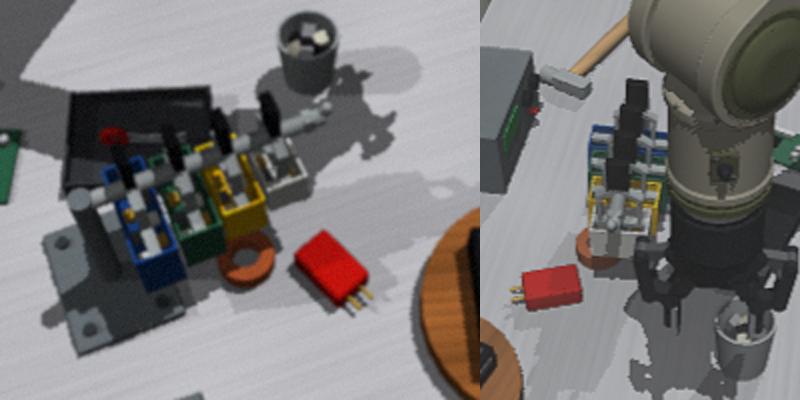

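```bash
python3 -c "
from h import *
print(r.sign_off())"
```

```text
the job is handed in; nothing more can be done
None
```

The job is done and handed in at about 44 s. The red-looped clip is out of the hook arm and lying in the dark steel tray. All four tins were present and were hung in order: blue, green, yellow, white, at roughly 48, 98, 144 and 200 mm out along the arm.

- **Knock:** the yellow tin was knocked about 3 cm just before its grasp. I measured it again and picked it up from its new place.
- **Forces:** while seating the blue tin, the wrist force rose to about 28 N. I raised and re-centred it before releasing. The others seated with under 15 N.
- **Final check:** the last pictures show all four tins hanging in order and roughly upright. Repeat readings about half a second apart moved by less than 1 mm, apart from a few mm at the edges where one tin hides another. The gripper was clear of everything, and the cup, charger and ferrite ring looked unmoved. The board was only partly in view, but the arm never came down near it.
- **Disagreements:** highest points read near the blue, green and yellow rims were about 5–8 mm above where an upright rim should be, and the tins sat 2–6 mm off-centre across the arm. I put this down to handle parts and partial views, but a tilt of a few degrees is not ruled out.

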